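# Gauge the plate gap of the spice mill

## Robot

A 6-joint arm with a two-finger parallel gripper is mounted at the origin on the work surface; the furniture and walls round the work are solid. World frame = base frame: x ahead of the robot, y to its left, z up, the work surface at z = 0. Lengths are in mm, angles in rad, forces in N, time in s.
With the tool pointing down it reaches from about 300 to 950 mm from the base axis. Payload 3.1 kg.
Tool frame: the origin (TCP) lies where the fingers leave the gripper's body, on its centre line; the fingertips stand 73 mm ahead of it and the grasp point (between the pads) lies 54 mm ahead of it (r.tcp_to_tips is the distance from the TCP to the fingertips, in mm); z points along the fingers, y is the line along which they close (so a half turn about z gives the same grasp; the last joint's range is limited). The gripper opens to 85 mm and grips with 20 to 120 N. Pads are 22 mm wide; open, the fingers measure 114 mm over their backs; the gripper's body (76 mm by 85 mm) begins 54 mm behind the grasp point. The pads swing forward as they close: fully open they stand 13 mm farther back than shut.
Start: joints at [-1.389, 0.308, 1.634, -0, 1.2, -0.07], TCP at [155.69, -605.304, 303.872] pointing down, gripper open.
Joint ranges: [-3.06, 3.06], [-0.79, 1.96], [0.05, 2.63], [-1.19, 4.34], [0.05, 2.64], [-2.94, 2.94]. Speed limits (rad/s): [2.79, 2.79, 3.14, 3.14, 3.14, 3.14].

## Interface

Orientations are given as a 3x3 rotation matrix whose columns are the frame's x, y, z axes.
In Python, from plant import r, camera, get_calibration gives the robot as it stands. The module is installed in compiled form; this text tells all that it offers.
- The arm moves only by the tool apply_moves, never from a script. Its argument "motion" is a list of rows, each an object of numbers: "rx", "ry", "rz": the turn, a rotation vector about the tool's x, y, z in rad; "dx", "dy", "dz": the shift along the tool's x, y, z in mm; "grip": the opening, from 0 (shut) to 1 (fully open). A call has 1 to 20 rows; each row shifts and turns the commanded pose from where the row before left it, along the tool's axes as they then stand; what a row does not reach is not made up. A row lasts 1/12 s, in which the tool goes at most 41.7 mm and 7.16 degrees, less where a joint would pass 70% of its speed; a pose out of reach is approached as far as the arm can. A call is refused whole if a number of a shift passes 41.7 or a number of a turn 0.125, either way. A call with a gripper value outside its range is refused whole. The fingers move at their own pace and stop on an object; "newtons" is the grip in N (left out, the last holds). Time passes only in rows, so rows that do not move let the fingers close. It gives the time, the measured TCP pose, the force, the opening and the grip force at its end, in the units of the state.
- r.get_state(): the state, without advancing time (a new reading comes with each control period).
- camera(name): name is "side" or "top" or "wrist"; returns the picture (480x640x3 uint8, red, green, blue); there is no depth.
- get_calibration(name): a dict with "intrinsics" (3x3 intrinsics, pixels), "R" (3x3) and "t" (3): a world point X has camera coordinates R X + t; the wrist camera has in their place "hand_eye" (4x4, takes a point from camera to tool coordinates, whose origin is the TCP and whose axes are the flange's). Camera axes: x right, y down, z forward; pixel columns grow to the right and rows downward; lengths in mm; the calibration is good to about 2 mm. A picture is of the moment at which its call begins: read the wrist's pose just before it. get_calibration takes no time and is no camera call.
- r.sign_off(): hands the job in; it is judged then, once.
The state is a dict: "clock": time; "q": joint angles; "dq": joint speeds; "joint_efforts": joint torques, N m; "eef_pos": TCP position; "ee_rot": TCP orientation; "contact_force": force on the tool from outside, world axes, zero at the start; "wrist_torque": the same for the moment, N m; "finger_gap": finger opening in mm; "gripper_force": force on a finger pad.
Only numpy, scipy, OpenCV 4.12 (cv2) and the standard library are available. Lean on these libraries where they do the work, as an engineer would, in place of code of your own. Each camera call takes 0.05 s, during which the arm holds its last target. There are 200 camera calls.

## Task

Lift the loose cover off the top of the spice mill and set it down upright on the bare table. Then draw the taper gauge out of its block, slide it straight down, point first, between the two grinding plates until it drags snugly against both, without forcing the plates apart, and finish with the gripper still holding it there at that depth so that the gap can be read. Leave the salt shaker and the steel cup where they stand.

Things in the scene. Friction and masses are not known exactly. Their poses are not given: they have to be found in the camera images.
- mill: white cast spice mill, fixed; base 126 x 340 mm. Long axis y: hopper (92 mm wide, rim 197 mm high, centre y = +128 mm) and motor (150 mm high) at +y, bridge with black knob (to y = -116 mm) at -y. Origin on the table under the upper middle of the fixed plate's face; z up. The plates stand in an opening from y = -35 to +16 mm between castings with flat tops 140 mm high, 100 mm wide in x
- fixed_plate: fixed grinding plate, an upright steel disc 110 mm across, 12 mm thick. Origin at the highest point of its grinding face, 133 mm above the table; axes as the mill's: y is along the shaft, the disc lies at y > 0, the gap at y < 0, z up. The shaft (16 mm thick) crosses the gap 47 mm below the origin
- running_plate: running grinding plate, equal disc facing the fixed one across a parallel gap that is somewhere between 4 and 8 mm. Origin at the highest point of its grinding face, axes as the mill's, the disc lies at y < 0. It is on a stiff screw slide: it stays put unless pushed off along the shaft with about 45 N; it must not be shifted
- cover: loose steel cover over the plates, 112 (x) x 76 (y) x 26 mm, 0.25 kg, with 3 mm lips hanging at its x ends. Its top sheet rests on the castings, the lips outside them with 3 mm play; it lifts straight off (30 mm). Black bail along x: bar 12 mm thick, 56 mm long, its middle 56 mm above the origin. Origin: centre of the plane of the lips' lower edges, on which it stands when put on a table
- gauge: taper gauge: steel blade 16 mm wide (x), thickness (y) growing evenly from 3 mm at the point to 10.5 mm at 60 mm from it, then constant; orange handle 26 (x) x 14 (y) x 70 mm begins 78 mm from the point; 0.09 kg. Origin at the middle of the point, z along the blade to the handle (up while it stands in its block)
- gauge_block: blue plastic block 60 x 46 x 85 mm, fixed to the table, in which the gauge stands point down in a slot 20 x 11.5 mm, its handle's shoulder resting on the block's top. Origin at the centre of its underside. The table beyond it, round world x = 0.65, y = -0.21 m, is always bare for 80 mm about
- shaker: small white and clear salt shaker, 44 mm across, 90 mm high, standing loose near the mill; origin at the centre of its underside
- cup: small steel cup, 62 mm across, 55 mm high, standing loose near the mill; origin at the centre of its underside
Mind the look-alikes: they are no part of the job. Several things have the shape of the gauge_block; the one meant has the colours described above.

How it is judged (in metres and radians):
On the way, in this order (a step that is already met when the one before it is completed fails the run):
1. the cover stands upright on the table, clear of the mill and the block, and is let go (height (world z) of cover below 0.01 m and angle between cover's own z axis and vertical below 0.12 rad and contact force between cover and mill below 0.05 N and contact force between the fingers and cover below 0.05 N and contact force between cover and gauge_block below 0.05 N), for 0.2 s.
2. the gauge's point is between the plates (z of gauge in the frame of fixed_plate between -0.047 and -0.006 m and x of gauge in the frame of fixed_plate between -0.015 and 0.015 m and y of gauge in the frame of fixed_plate between -0.008 and 0.001 m), for 0.1 s.
At the end, for the whole second after the job is handed in: Cover upright on the table, let go, off mill and block. Gripper holds the gauge still, upright within 5 deg, square to the plates within 8 deg, point 6 to 47 mm below their top and within 15 mm of their middle, pressing each plate with 0.5 to 25 N; running plate within 1.5 mm of its start (all of step 1 and all of step 2 and angle between the z axis of gauge and the z axis of fixed_plate, either way round below 0.09 rad and angle between the y axis of gauge and the y axis of fixed_plate, either way round below 0.14 rad and contact force between gauge and fixed_plate above 0.5 N and contact force between gauge and running_plate above 0.5 N and contact force between the fingers and gauge above 2 N and distance of running_plate from where it was at the start of the episode below 0.0015 m and linear speed of gauge below 0.01 m/s); the arm keeps its last pose, push and grip.
It fails at once if the gauge is jammed against a plate with more than 25 N (contact force between gauge and fixed_plate above 25 N or contact force between gauge and running_plate above 25 N).
It fails at once if the running plate is forced more than 1.5 mm (distance of running_plate from where it was at the start of the episode above 0.0015 m).
It fails at once if the shaker is shifted more than 30 mm or tipped (distance of shaker from where it was at the start of the episode above 0.03 m or angle between shaker's own z axis and vertical above 0.4 rad).
It fails at once if the cup is shifted more than 30 mm or tipped (distance of cup from where it was at the start of the episode above 0.03 m or angle between cup's own z axis and vertical above 0.4 rad).
It also fails if it takes over 72 s, if anything falls off the work surface, if the arm or the gripper's body presses on something with over 40 N, if the wrist force passes 120 N, or if a joint passes its speed limit or range.

## Working session

There is one attempt and no reset: what is moved stays moved. The work goes in short steps, Python scripts to look and compute and a tool call to move; the robot and the scene stay as the last step left them, time stands still between calls to the robot, and variables do not carry over. Pictures are saved under pics/ and viewed, at most 10 in all, crops included, and the job is handed in when it is done.

Besides the shell and the picture viewer there is one more tool, called after ">>>" as a command line: name --argument value ..., lists and objects as JSON in quotes. apply_moves: Moves the arm, as the interface text tells. Its arguments: {"type":"object","properties":{"motion":{"type":"array"},"newtons":{"type":"number"}},"required":["motion"]}

```bash
mkdir -p pics
python3 - <<'E'
from plant import r,camera,get_calibration
import cv2,numpy as np
np.set_printoptions(suppress=True,precision=3)
for n in("top","side"):
    cv2.imwrite(f"pics/{n}0.png",camera(n)[:,:,::-1]); c=get_calibration(n); print(n,c)
print(get_calibration("wrist")); print(r.get_state())
E
```

```text
top {'intrinsics': array([[442.622,   0.   , 324.48 ],
       [  0.   , 442.622, 239.015],
       [  0.   ,   0.   ,   1.   ]]), 'R': array([[ 0.016, -0.999,  0.032],
       [-0.997, -0.018, -0.078],
       [ 0.079, -0.031, -0.996]]), 't': array([-165.363,  461.515,  910.924])}
side {'intrinsics': array([[559.661,   0.   , 318.991],
       [  0.   , 559.661, 242.509],
       [  0.   ,   0.   ,   1.   ]]), 'R': array([[ 1.   , -0.012, -0.027],
       [-0.029, -0.415, -0.91 ],
       [-0.   ,  0.91 , -0.415]]), 't': array([-456.086,   61.184, 1091.664])}
{'intrinsics': array([[427.794,   0.   , 319.599],
       [  0.   , 427.794, 236.836],
       [  0.   ,   0.   ,   1.   ]]), 'hand_eye': array([[ -0.   ,  -0.962,  -0.272,  69.011],
       [  1.   ,   0.   ,  -0.   ,   0.621],
       [  0.   ,  -0.272,   0.962, -70.109],
       [  0.   ,   0.   ,   0.   ,   1.   ]])}
{'clock': 0.1, 'q': array([-1.389,  0.309,  1.635, -0.   ,  1.2  , -0.07 ]), 'dq': array([ 0.   , -0.001, -0.004, -0.001,  0.001, -0.002]), 'joint_efforts': array([ -0.   , -41.641, -27.764,  -0.   ,   0.004,  -0.   ]), 'eef_pos': array([ 155.565, -604.709,  302.757]), 'ee_rot': array([[ 0.968,  0.249, -0.   ],
       [ 0.249, -0.968,  0.002],
       [ 0.   , -0.002, -1.   ]]), 'contact_force': array([-0.259, -0.882,  0.081]), 'wrist_torque': array([-0.025,  0.003,  0.043]), 'gripper_force': 0.0, 'finger_gap': 85.40860315126358}
```

View pics/top0.png

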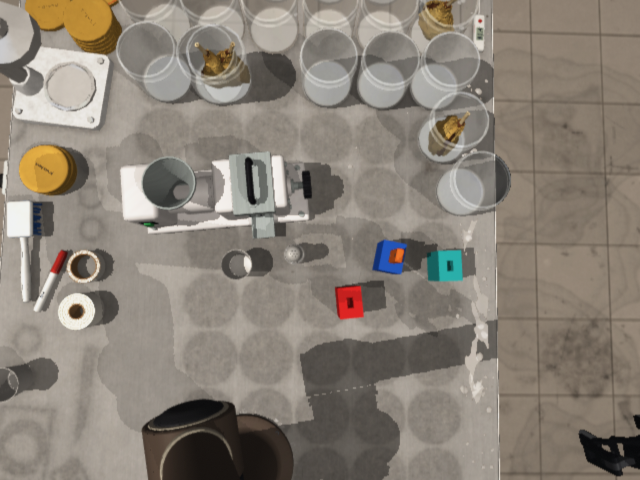

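View pics/side0.png

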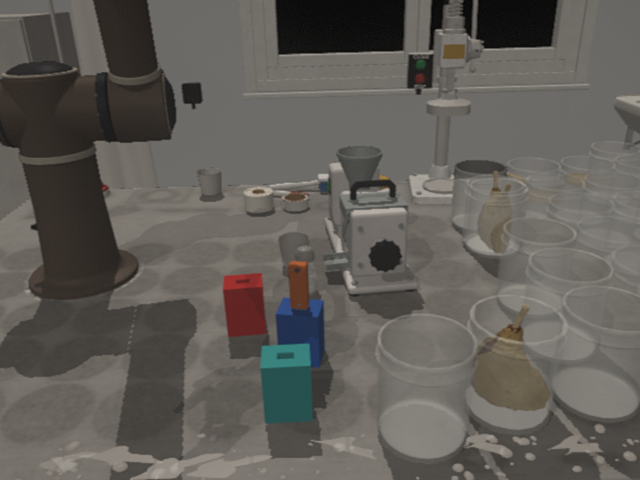

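The top picture shows three block shapes: red (349,301), blue with the orange handle (391,258) and teal (445,265). The blue one fits, because it is blue plastic and holds the orange gauge. The mill's cover and bail are at (251,182), the knob at (305,184), the cup at (238,264) and the shaker at (293,254). The side view agrees, with blue and orange at (300,320).

```bash
cat > h.py <<'E'
from plant import r,camera,get_calibration
import cv2,numpy as np
np.set_printoptions(suppress=True,precision=2)
def cam(n,s=None):
    c=get_calibration(n);K=c["intrinsics"]
    if n=="wrist":
        H=c["hand_eye"];Rw=s["ee_rot"]@H[:3,:3];p=s["ee_rot"]@H[:3,3]+s["eef_pos"]
        return K,Rw.T,-Rw.T@p
    return K,c["R"],c["t"]
def atz(C,uv,z):
    K,R,t=C;o=-R.T@t;d=R.T@np.linalg.solve(K,[*uv,1.]);return o+d*(z-o[2])/d[2]
def proj(C,X):
    K,R,t=C;x=K@(R@np.asarray(X,float)+t);return x[:2]/x[2]
E
python3 - <<'E'
from h import *
C=cam("top")
for n,uv,z in [("block top",(391,249),85),("handle top",(399,255),155),("bail",(250,180),172),("bail a",(249,160),172),("bail b",(251,201),172),("cover TL",(230,155),143),("cover TR",(271,152),143),("cover BR",(274,213),143),("cover BL",(233,216),143),("knob",(306,184),90),("hopper",(168,183),197),("cup",(238,264),55),("shaker",(293,254),90),("red",(349,301),85)]:
    print(n,atz(C,uv,z))
im=cv2.imread("pics/top0.png")
a=cv2.resize(im[140:240,110:330],None,fx=3.4,fy=3.4,interpolation=2);b=cv2.resize(im[230:295,330:470],None,fx=3.4,fy=3.4,interpolation=2)
o=np.zeros((a.shape[0]+b.shape[0],a.shape[1],3),np.uint8);o[:a.shape[0]]=a;o[a.shape[0]:,:b.shape[1]]=b
cv2.imwrite("pics/crop1.png",o)
E
```

```text
block top [ 441.95 -286.49   85.  ]
handle top [ 427.21 -288.25  155.  ]
bail [554.7  -19.02 172.  ]
bail a [590.68 -16.2  172.  ]
bail b [517.19 -21.87 172.  ]
cover TL [606.66  23.09 143.  ]
cover TR [614.18 -52.04 143.  ]
cover BR [500.64 -60.4  143.  ]
cover BL [493.6   13.96 143.  ]
knob [ 566.55 -117.16   90.  ]
hopper [541.06 116.23 197.  ]
cup [408.11  16.43  55.  ]
shaker [428.55 -94.63  90.  ]
red [ 339.38 -204.93   85.  ]
```

View pics/crop1.png

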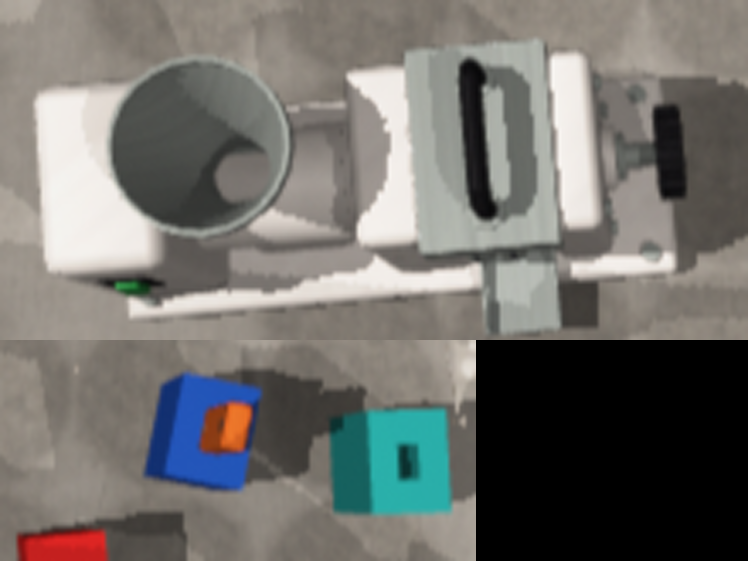

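The crop confirms it: the blue block holds the orange handle, while the teal one is an empty look-alike. The cover lies on the mill, turned about 4° from world x. Next I move to a wrist overview.

>>> apply_moves --motion '[{"dx": 31,"dy": -25,"dz": -10},{"dx": 31,"dy": -25,"dz": -10},{"dx": 31,"dy": -25,"dz": -10},{"dx": 31,"dy": -25,"dz": -10},{"dx": 31,"dy": -25,"dz": -10},{"dx": 31,"dy": -25,"dz": -10},{"dx": 31,"dy": -25,"dz": -10},{"dx": 31,"dy": -25,"dz": -10},{"dx": 31,"dy": -25,"dz": -10},{"dx": 31,"dy": -25,"dz": -10},{"dx": 31,"dy": -25,"dz": -10},{"dx": 31,"dy": -25,"dz": -10},{"dx": 31,"dy": -25,"dz": -10},{"dx": 31,"dy": -25},{"dx": 31,"dy": -25},{"rz": 0.08},{"rz": 0.09},{},{}]'

```text
$.motion[0]: bad value
```

Run:
```python
from h import *
import pickle
s=r.get_state();im=camera("wrist")[:,:,::-1];cv2.imwrite("pics/w1.png",im);pickle.dump(s,open("w1.pkl","wb"))
print(s["eef_pos"],s["ee_rot"],s["q"],s["contact_force"])
```

```text
[ 155.57 -604.71  302.76] [[ 0.97  0.25 -0.  ]
 [ 0.25 -0.97  0.  ]
 [ 0.   -0.   -1.  ]] [-1.39  0.31  1.64 -0.    1.2  -0.07] [-0.26 -0.88  0.08]
```

View pics/w1.png

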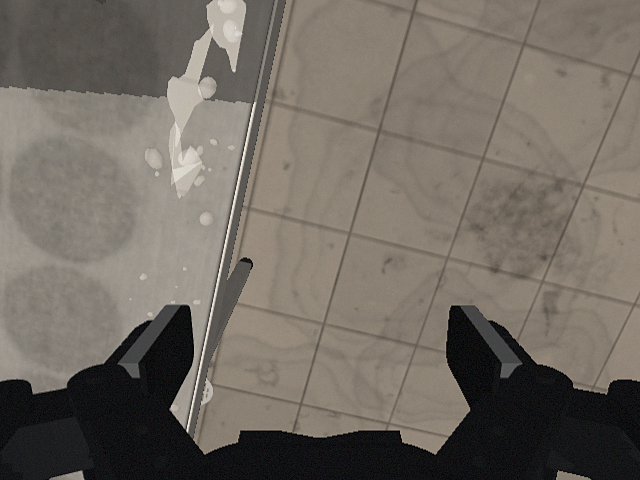

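That picture shows only the table edge and the fingers, because the move was refused. The rows seem to need every key.

>>> apply_moves --motion '[{"rx": 0,"ry": 0,"rz": 0,"dx": 28,"dy": -25,"dz": -10,"grip": 1},{"rx": 0,"ry": 0,"rz": 0,"dx": 28,"dy": -25,"dz": -10,"grip": 1},{"rx": 0,"ry": 0,"rz": 0,"dx": 28,"dy": -25,"dz": -10,"grip": 1},{"rx": 0,"ry": 0,"rz": 0,"dx": 28,"dy": -25,"dz": -10,"grip": 1},{"rx": 0,"ry": 0,"rz": 0,"dx": 28,"dy": -25,"dz": -10,"grip": 1},{"rx": 0,"ry": 0,"rz": 0,"dx": 28,"dy": -25,"dz": -10,"grip": 1},{"rx": 0,"ry": 0,"rz": 0,"dx": 28,"dy": -25,"dz": -10,"grip": 1},{"rx": 0,"ry": 0,"rz": 0,"dx": 28,"dy": -25,"dz": -10,"grip": 1},{"rx": 0,"ry": 0,"rz": 0,"dx": 28,"dy": -25,"dz": -10,"grip": 1},{"rx": 0,"ry": 0,"rz": 0,"dx": 28,"dy": -25,"dz": -10,"grip": 1},{"rx": 0,"ry": 0,"rz": 0,"dx": 28,"dy": -25,"dz": -10,"grip": 1},{"rx": 0,"ry": 0,"rz": 0,"dx": 28,"dy": -25,"dz": -10,"grip": 1},{"rx": 0,"ry": 0,"rz": 0,"dx": 28,"dy": -25,"dz": -10,"grip": 1},{"rx": 0,"ry": 0,"rz": 0,"dx": 28,"dy": -25,"dz": 0,"grip": 1},{"rx": 0,"ry": 0,"rz": 0,"dx": 28,"dy": -25,"dz": 0,"grip": 1},{"rx": 0,"ry": 0,"rz": 0.08,"dx": 0,"dy": 0,"dz": 0,"grip": 1},{"rx": 0,"ry": 0,"rz": 0.09,"dx": 0,"dy": 0,"dz": 0,"grip": 1},{"rx": 0,"ry": 0,"rz": 0,"dx": 0,"dy": 0,"dz": 0,"grip": 1},{"rx": 0,"ry": 0,"rz": 0,"dx": 0,"dy": 0,"dz": 0,"grip": 1}]'

```text
clock: 1.73
eef_pos: [468.9, -137.2, 433.5]
ee_rot: [[0.996, 0.084, -0.001], [0.084, -0.996, 0.0], [-0.001, -0.0, -1.0]]
contact_force: [-0.9, 0.5, -0.1]
finger_gap: 85.6
gripper_force: 0.0
```

Run:
```python
from h import *
import pickle
s=r.get_state();im=camera("wrist")[:,:,::-1];cv2.imwrite("pics/w2.png",im);pickle.dump(s,open("w2.pkl","wb"))
print(s["clock"],s["eef_pos"],s["ee_rot"],s["q"],s["contact_force"])
```

```text
1.7333 [ 468.9  -137.24  433.54] [[ 1.    0.08 -0.  ]
 [ 0.08 -1.    0.  ]
 [-0.   -0.   -1.  ]] [-0.37 -0.06  1.78 -0.    1.42  1.11] [-0.94  0.47 -0.13]
```

View pics/w2.png

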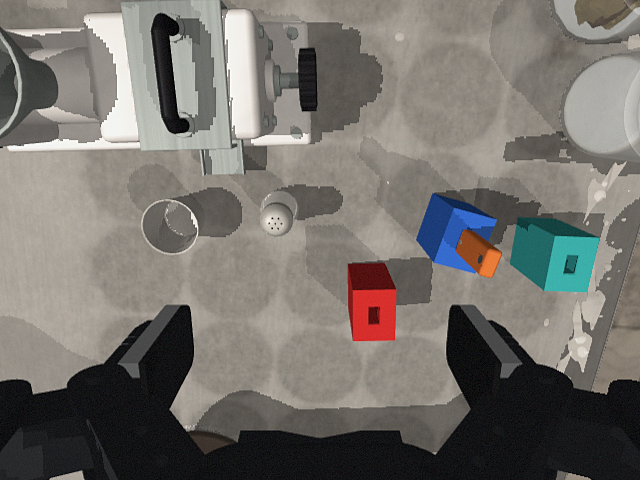

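The wrist overview shows the bail at (164,16)-(176,130), the cover with its lower edge near (140..228,150), the blue block near (455,230), the orange handle top at (485,258), the shaker at (277,212) and the cup at (170,226).

Run:
```python
from h import *
import pickle
s=pickle.load(open("w2.pkl","rb"));C=cam("wrist",s)
a=atz(C,(163,18),173);b=atz(C,(177,128),173);m=(a+b)/2;print(a,b,np.degrees(np.arctan2(*(a-b)[1::-1])),"mid",m)
print("shaker",atz(C,(276,219),90),"cup",atz(C,(170,226),55),"handle",atz(C,(488,262),155))
for u in[(140,150),(230,148),(220,0),(122,2)]:print("cover",atz(C,u,143))
d=m-s["eef_pos"];print("tool delta",s["ee_rot"].T@d, "tool deg",np.degrees(np.arctan2(s["ee_rot"][1,0],s["ee_rot"][0,0])))
```

```text
[594.14 -16.78 173.  ] [519.84 -26.09 173.  ] 7.14488835261001 mid [556.99 -21.44 173.  ]
shaker [435.61 -96.95  90.  ] cup [409.49  19.91  55.  ] handle [ 429.1  -286.55  155.  ]
cover [497.87  14.19 143.  ]
cover [505.79 -60.09 143.  ]
cover [615.32 -49.54 143.  ]
cover [607.7   24.49 143.  ]
tool delta [  97.72 -107.89  260.51] tool deg 4.8420182295636724
```

>>> apply_moves --motion '[{"rx": 0,"ry": 0,"rz": 0,"dx": 25,"dy": -27,"dz": 10,"grip": 1},{"rx": 0,"ry": 0,"rz": 0,"dx": 25,"dy": -27,"dz": 20,"grip": 1},{"rx": 0,"ry": 0,"rz": 0,"dx": 24,"dy": -27,"dz": 20,"grip": 1},{"rx": 0,"ry": 0,"rz": 0,"dx": 24,"dy": -27,"dz": 20,"grip": 1},{"rx": 0,"ry": 0,"rz": 0,"dx": 0,"dy": 0,"dz": 26,"grip": 1},{"rx": 0,"ry": 0,"rz": 0,"dx": 0,"dy": 0,"dz": 26,"grip": 1},{"rx": 0,"ry": 0,"rz": 0,"dx": 0,"dy": 0,"dz": 26,"grip": 1},{"rx": 0,"ry": 0,"rz": 0,"dx": 0,"dy": 0,"dz": 26,"grip": 1},{"rx": 0,"ry": 0,"rz": 0,"dx": 0,"dy": 0,"dz": 20,"grip": 1},{"rx": 0,"ry": 0,"rz": 0,"dx": 0,"dy": 0,"dz": 12,"grip": 1},{"rx": 0,"ry": 0,"rz": 0,"dx": 0,"dy": 0,"dz": 0,"grip": 0},{"rx": 0,"ry": 0,"rz": 0,"dx": 0,"dy": 0,"dz": 0,"grip": 0},{"rx": 0,"ry": 0,"rz": 0,"dx": 0,"dy": 0,"dz": 0,"grip": 0},{"rx": 0,"ry": 0,"rz": 0,"dx": 0,"dy": 0,"dz": 0,"grip": 0},{"rx": 0,"ry": 0,"rz": 0,"dx": 0,"dy": 0,"dz": 0,"grip": 0},{"rx": 0,"ry": 0,"rz": 0,"dx": 0,"dy": 0,"dz": 0,"grip": 0},{"rx": 0,"ry": 0,"rz": 0,"dx": 0,"dy": 0,"dz": 0,"grip": 0},{"rx": 0,"ry": 0,"rz": 0,"dx": 0,"dy": 0,"dz": 0,"grip": 0}]' --newtons 60

```text
clock: 3.28
eef_pos: [558.7, -21.5, 229.7]
ee_rot: [[0.997, 0.082, 0.003], [0.082, -0.997, 0.001], [0.003, -0.001, -1.0]]
contact_force: [-0.9, 2.5, 5.6]
finger_gap: 9.4
gripper_force: 58.5
```

>>> apply_moves --motion '[{"rx": 0,"ry": 0,"rz": 0,"dx": 0,"dy": 0,"dz": -10,"grip": 0},{"rx": 0,"ry": 0,"rz": 0,"dx": 0,"dy": 0,"dz": -15,"grip": 0},{"rx": 0,"ry": 0,"rz": 0,"dx": 0,"dy": 0,"dz": -20,"grip": 0},{"rx": 0,"ry": 0,"rz": 0,"dx": 0,"dy": 0,"dz": -20,"grip": 0},{"rx": 0,"ry": 0,"rz": 0,"dx": 0,"dy": 0,"dz": -15,"grip": 0},{"rx": 0,"ry": 0,"rz": 0,"dx": 0,"dy": 0,"dz": -10,"grip": 0},{"rx": 0,"ry": 0,"rz": 0,"dx": 5,"dy": 16,"dz": 0,"grip": 0},{"rx": 0,"ry": 0,"rz": 0,"dx": 10,"dy": 30,"dz": 0,"grip": 0},{"rx": 0,"ry": 0,"rz": 0,"dx": 15,"dy": 35,"dz": 0,"grip": 0},{"rx": 0,"ry": 0,"rz": 0,"dx": 15,"dy": 35,"dz": 0,"grip": 0},{"rx": 0,"ry": 0,"rz": 0,"dx": 15,"dy": 35,"dz": 0,"grip": 0},{"rx": 0,"ry": 0,"rz": 0,"dx": 10,"dy": 30,"dz": 0,"grip": 0},{"rx": 0,"ry": 0,"rz": 0,"dx": 5,"dy": 15,"dz": 0,"grip": 0},{"rx": 0,"ry": 0,"rz": 0,"dx": 0,"dy": 0,"dz": 0,"grip": 0},{"rx": 0,"ry": 0,"rz": 0,"dx": 0,"dy": 0,"dz": 0,"grip": 0},{"rx": 0,"ry": 0,"rz": 0,"dx": 0,"dy": 0,"dz": 0,"grip": 0}]'

```text
clock: 4.62
eef_pos: [647.7, -210.6, 316.9]
ee_rot: [[0.997, 0.082, -0.003], [0.082, -0.997, 0.001], [-0.002, -0.002, -1.0]]
contact_force: [-0.6, 0.1, -2.6]
finger_gap: 9.8
gripper_force: 59.0
```

Run:
```python
from h import *
cv2.imwrite("pics/w3.png",camera("side")[:,:,::-1]);s=r.get_state();print(s["clock"],s["eef_pos"],s["contact_force"],s["finger_gap"])
```

```text
4.6667 [ 647.76 -210.14  317.16] [ 0.56  0.19 -3.31] 9.911773220511163
```

View pics/w3.png

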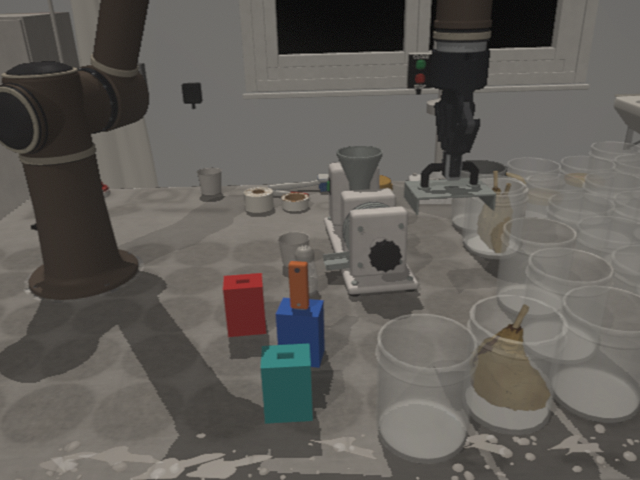

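The cover hangs level in the gripper (450,190) and the mill is open. Lowering it now.

>>> apply_moves --motion '[{"rx": 0,"ry": 0,"rz": 0,"dx": 0,"dy": 0,"dz": 15,"grip": 0},{"rx": 0,"ry": 0,"rz": 0,"dx": 0,"dy": 0,"dz": 30,"grip": 0},{"rx": 0,"ry": 0,"rz": 0,"dx": 0,"dy": 0,"dz": 35,"grip": 0},{"rx": 0,"ry": 0,"rz": 0,"dx": 0,"dy": 0,"dz": 35,"grip": 0},{"rx": 0,"ry": 0,"rz": 0,"dx": 0,"dy": 0,"dz": 35,"grip": 0},{"rx": 0,"ry": 0,"rz": 0,"dx": 0,"dy": 0,"dz": 25,"grip": 0},{"rx": 0,"ry": 0,"rz": 0,"dx": 0,"dy": 0,"dz": 15,"grip": 0},{"rx": 0,"ry": 0,"rz": 0,"dx": 0,"dy": 0,"dz": 5,"grip": 0},{"rx": 0,"ry": 0,"rz": 0,"dx": 0,"dy": 0,"dz": 3,"grip": 0},{"rx": 0,"ry": 0,"rz": 0,"dx": 0,"dy": 0,"dz": 2,"grip": 0},{"rx": 0,"ry": 0,"rz": 0,"dx": 0,"dy": 0,"dz": 0,"grip": 0},{"rx": 0,"ry": 0,"rz": 0,"dx": 0,"dy": 0,"dz": 0,"grip": 0}]'

```text
clock: 5.67
eef_pos: [649.9, -211.7, 120.3]
ee_rot: [[0.997, 0.082, 0.004], [0.082, -0.997, -0.001], [0.004, 0.002, -1.0]]
contact_force: [-0.0, -0.4, -2.4]
finger_gap: 9.2
gripper_force: 59.0
```

>>> apply_moves --motion '[{"rx": 0,"ry": 0,"rz": 0,"dx": 0,"dy": 0,"dz": 2,"grip": 0},{"rx": 0,"ry": 0,"rz": 0,"dx": 0,"dy": 0,"dz": 2,"grip": 0},{"rx": 0,"ry": 0,"rz": 0,"dx": 0,"dy": 0,"dz": 1,"grip": 0},{"rx": 0,"ry": 0,"rz": 0,"dx": 0,"dy": 0,"dz": 0,"grip": 0},{"rx": 0,"ry": 0,"rz": 0,"dx": 0,"dy": 0,"dz": 0,"grip": 0}]'

```text
clock: 6.08
eef_pos: [648.3, -211.2, 112.8]
ee_rot: [[0.997, 0.082, -0.0], [0.082, -0.997, 0.0], [-0.0, -0.0, -1.0]]
contact_force: [0.2, 0.6, -2.2]
finger_gap: 9.6
gripper_force: 59.0
```

>>> apply_moves --motion '[{"rx": 0,"ry": 0,"rz": 0,"dx": 0,"dy": 0,"dz": 1,"grip": 0},{"rx": 0,"ry": 0,"rz": 0,"dx": 0,"dy": 0,"dz": 1,"grip": 0},{"rx": 0,"ry": 0,"rz": 0,"dx": 0,"dy": 0,"dz": 0,"grip": 0},{"rx": 0,"ry": 0,"rz": 0,"dx": 0,"dy": 0,"dz": 0,"grip": 0}]'

```text
clock: 6.42
eef_pos: [648.7, -211.7, 111.8]
ee_rot: [[0.997, 0.082, 0.0], [0.082, -0.997, -0.001], [0.0, 0.001, -1.0]]
contact_force: [-2.5, -2.6, 3.3]
finger_gap: 10.0
gripper_force: 59.6
```

The cover has touched down, so I release it, rise and go look at the gap.

>>> apply_moves --motion '[{"rx": 0,"ry": 0,"rz": 0,"dx": 0,"dy": 0,"dz": 0,"grip": 1},{"rx": 0,"ry": 0,"rz": 0,"dx": 0,"dy": 0,"dz": 0,"grip": 1},{"rx": 0,"ry": 0,"rz": 0,"dx": 0,"dy": 0,"dz": 0,"grip": 1},{"rx": 0,"ry": 0,"rz": 0,"dx": 0,"dy": 0,"dz": 0,"grip": 1},{"rx": 0,"ry": 0,"rz": 0,"dx": 0,"dy": 0,"dz": 0,"grip": 1},{"rx": 0,"ry": 0,"rz": 0,"dx": 0,"dy": 0,"dz": -15,"grip": 1},{"rx": 0,"ry": 0,"rz": 0,"dx": 0,"dy": 0,"dz": -35,"grip": 1},{"rx": 0,"ry": 0,"rz": 0,"dx": 0,"dy": 0,"dz": -40,"grip": 1},{"rx": 0,"ry": 0,"rz": 0,"dx": 0,"dy": 0,"dz": -40,"grip": 1},{"rx": 0,"ry": 0,"rz": 0,"dx": 0,"dy": 0,"dz": -40,"grip": 1},{"rx": 0,"ry": 0,"rz": 0,"dx": -15,"dy": -34,"dz": -10,"grip": 1},{"rx": 0,"ry": 0,"rz": 0,"dx": -16,"dy": -34,"dz": 0,"grip": 1},{"rx": 0,"ry": 0,"rz": 0,"dx": -16,"dy": -34,"dz": 0,"grip": 1},{"rx": 0,"ry": 0,"rz": 0,"dx": -16,"dy": -34,"dz": 0,"grip": 1},{"rx": 0,"ry": 0,"rz": 0,"dx": -15,"dy": -34,"dz": 0,"grip": 1},{"rx": 0,"ry": 0,"rz": 0,"dx": -15,"dy": -34,"dz": 15,"grip": 1},{"rx": 0,"ry": 0,"rz": 0,"dx": 0,"dy": 0,"dz": 20,"grip": 1},{"rx": 0,"ry": 0,"rz": 0,"dx": 0,"dy": 0,"dz": 10,"grip": 1},{"rx": 0,"ry": 0,"rz": 0,"dx": 0,"dy": 0,"dz": 0,"grip": 1},{"rx": 0,"ry": 0,"rz": 0,"dx": 0,"dy": 0,"dz": 0,"grip": 1}]'

```text
clock: 8.08
eef_pos: [539.6, -16.0, 246.3]
ee_rot: [[0.997, 0.081, 0.0], [0.081, -0.997, -0.0], [0.0, 0.0, -1.0]]
contact_force: [-0.2, -0.7, 0.5]
finger_gap: 85.3
gripper_force: 0.0
```

Run:
```python
from h import *
import pickle
s=r.get_state();im=camera("wrist")[:,:,::-1];cv2.imwrite("pics/w4.png",im);pickle.dump(s,open("w4.pkl","wb"))
print(s["clock"],s["eef_pos"],s["ee_rot"],s["q"],s["contact_force"])
```

```text
8.0833 [539.56 -16.05 246.32] [[ 1.    0.08  0.  ]
 [ 0.08 -1.   -0.  ]
 [ 0.    0.   -1.  ]] [-0.11  0.21  1.88 -0.    1.05  1.38] [-0.23 -0.67  0.49]
```

View pics/w4.png

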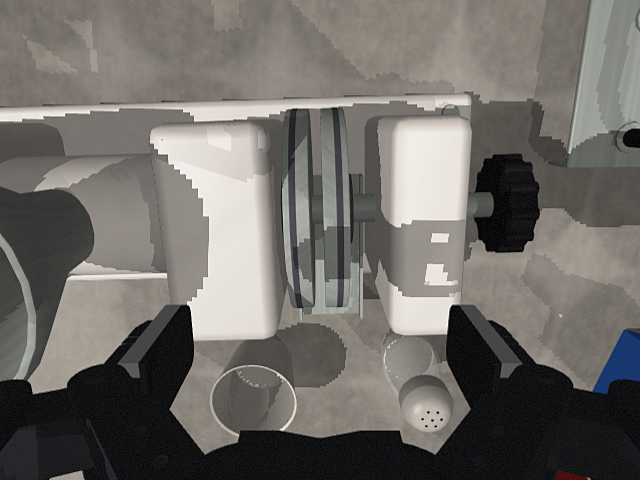

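From above the gap: the fixed plate is at cols 285-312, the running plate at 322-348, the castings at 155-280 and 370-470, the cup at (254,400) and the shaker at (428,400). Next, an enlarged view of the plates.

Run:
```python
from h import *
import pickle
im=cv2.imread("pics/w4.png");c=im[100:320,270:370]
a=cv2.resize(im[100:220,275:365],None,fx=4.4,fy=5,interpolation=0);b=cv2.resize(im[200:320,275:365],None,fx=4.4,fy=5,interpolation=0)
cv2.imwrite("pics/crop2.png",np.hstack([a,b]))
g=im.mean(2)
for v in range(170,260,15):print(v,g[v-1:v+2,278:356].mean(0).astype(int).tolist())
s=pickle.load(open("w4.pkl","rb"));C=cam("wrist",s)
for u in[(152,125),(268,122),(165,338),(280,340),(380,115),(470,117),(386,333),(468,334)]:print(u,atz(C,u,140))
```

```text
170 [79, 79, 80, 69, 80, 82, 82, 82, 85, 89, 48, 61, 66, 65, 63, 61, 61, 145, 139, 135, 132, 132, 129, 132, 130, 131, 130, 135, 132, 123, 59, 53, 56, 52, 60, 120, 118, 117, 115, 115, 118, 117, 119, 98, 134, 141, 134, 133, 134, 134, 134, 134, 136, 136, 136, 138, 145, 100, 63, 64, 66, 65, 63, 58, 120, 136, 133, 132, 134, 136, 105, 114, 115, 115, 115, 113, 115, 116]
185 [79, 78, 81, 38, 86, 158, 158, 156, 158, 167, 102, 68, 73, 71, 72, 63, 55, 130, 144, 140, 140, 140, 140, 140, 138, 137, 134, 134, 136, 128, 75, 52, 57, 55, 51, 72, 82, 82, 82, 81, 81, 83, 80, 75, 110, 146, 140, 137, 138, 139, 140, 142, 141, 144, 143, 142, 143, 143, 71, 62, 67, 68, 66, 64, 72, 141, 139, 135, 137, 138, 131, 59, 33, 30, 69, 83, 81, 80]
200 [77, 80, 70, 22, 157, 171, 162, 159, 161, 164, 134, 75, 73, 78, 74, 74, 66, 117, 168, 167, 162, 164, 164, 164, 166, 164, 168, 165, 168, 164, 130, 62, 52, 58, 78, 77, 77, 77, 75, 76, 77, 75, 78, 74, 66, 163, 155, 147, 146, 145, 145, 145, 148, 147, 148, 147, 150, 158, 107, 69, 73, 71, 73, 71, 64, 127, 145, 144, 140, 145, 140, 100, 37, 36, 32, 69, 80, 79]
215 [78, 79, 81, 35
[... 625 characters left out ...]
, 54, 47, 49, 106, 104, 104, 101, 103, 114, 64, 33, 32, 62, 84, 80]
245 [78, 79, 81, 80, 73, 68, 158, 171, 162, 160, 164, 171, 125, 76, 78, 76, 77, 76, 66, 139, 169, 106, 101, 104, 106, 103, 102, 101, 100, 100, 100, 108, 80, 61, 54, 56, 47, 104, 103, 106, 101, 99, 102, 103, 104, 101, 80, 98, 100, 99, 100, 100, 100, 101, 100, 101, 101, 101, 108, 73, 48, 49, 49, 52, 50, 40, 100, 105, 103, 101, 100, 109, 92, 84, 83, 85, 83, 81]
(152, 125) [599.54  55.39 140.  ]
(268, 122) [604.45   9.3  140.  ]
(165, 338) [504.84  51.83 140.  ]
(280, 340) [508.1   -0.88 140.  ]
(380, 115) [610.73 -34.84 140.  ]
(470, 117) [612.87 -70.56 140.  ]
(386, 333) [515.6  -49.04 140.  ]
(468, 334) [518.14 -86.54 140.  ]
```

View pics/crop2.png

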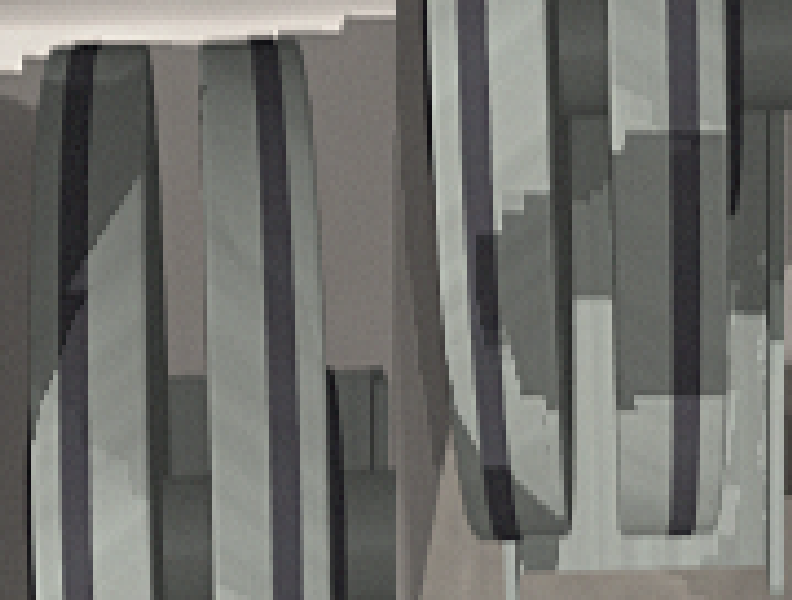

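The crop shows the fixed plate's grinding edge at cols 308.5-309.5 and the running plate's edge at cols 323-323.6 for rows 200-230. The strip between them is the gap.

Run:
```python
from h import *
import pickle
s=pickle.load(open("w4.pkl","rb"));C=cam("wrist",s)
print("row of centre",proj(C,[556.5,-14,133]))
E_={}
for v,a,b in[(200,308.4,322.9),(215,309.0,323.3),(230,309.6,323.6)]:
    A=atz(C,(a,v),133);B=atz(C,(b,v),133);th=np.radians(4.65);n=np.array([-np.sin(th),np.cos(th),0]);print(v,A,B,"gap",(A-B)@n)
# camera-to-tool ray check
print("cam y",(-C[1].T@C[2]))
# line dir of edges from top (rows 170..) 
g=cv2.imread("pics/w4.png").mean(2)
for lo,hi,sg,z in[(300,316,-1,133),(316,328,1,133)]:
    P=[]
    for v in range(110,310,4):
        d=np.diff(cv2.GaussianBlur(g,(1,5),0)[v,lo:hi])*sg;P.append((v,lo+int(d.argmax())+.5,int(d.max())))
    print(P)
```

```text
row of centre [316.87 237.18]
200 [572.96  -8.99 133.  ] [573.47 -15.28 133.  ] gap 6.307754966650661
215 [566.32  -9.75 133.  ] [566.83 -16.01 133.  ] gap 6.281578679722458
230 [559.54 -10.52 133.  ] [560.04 -16.71 133.  ] gap 6.210524567722183
cam y [608.48 -10.99 316.43]
[(110, 306.5, 5), (114, 307.5, 19), (118, 307.5, 21), (122, 307.5, 21), (126, 307.5, 17), (130, 307.5, 17), (134, 307.5, 21), (138, 307.5, 31), (142, 307.5, 36), (146, 307.5, 37), (150, 307.5, 40), (154, 307.5, 47), (158, 307.5, 54), (162, 307.5, 59), (166, 307.5, 60), (170, 307.5, 64), (174, 307.5, 62), (178, 307.5, 62), (182, 307.5, 56), (186, 307.5, 49), (190, 307.5, 46), (194, 308.5, 46), (198, 308.5, 52), (202, 308.5, 73), (206, 308.5, 79), (210, 308.5, 87), (214, 308.5, 85), (218, 308.5, 76), (222, 308.5, 66), (226, 308.5, 52), (230, 309.5, 64), (234, 309.5, 76), (238, 309.5, 67), (242, 309.5, 37), (246, 309.5, 26), (250, 310.5, 24), (254, 310.5, 27), (258, 310.5, 37), (262, 310.5, 39), (266, 310.5, 35), (270, 300.5, 43), (274, 301.5, 59), (278, 302.5, 51), (282, 311.5, 70), (286, 311.5, 69), (290, 311.5, 47
[... 266 characters left out ...]
5), (154, 321.5, 31), (158, 321.5, 45), (162, 321.5, 53), (166, 321.5, 45), (170, 321.5, 35), (174, 321.5, 32), (178, 321.5, 53), (182, 321.5, 45), (186, 322.5, 40), (190, 322.5, 65), (194, 322.5, 85), (198, 322.5, 92), (202, 322.5, 95), (206, 322.5, 81), (210, 322.5, 68), (214, 322.5, 63), (218, 322.5, 60), (222, 323.5, 76), (226, 323.5, 88), (230, 323.5, 69), (234, 323.5, 28), (238, 318.5, 14), (242, 324.5, 18), (246, 324.5, 18), (250, 324.5, 21), (254, 324.5, 20), (258, 324.5, 12), (262, 322.5, 7), (266, 322.5, 6), (270, 325.5, 10), (274, 325.5, 9), (278, 325.5, 14), (282, 325.5, 10), (286, 325.5, 24), (290, 325.5, 24), (294, 325.5, 22), (298, 325.5, 13), (302, 323.5, 5), (306, 321.5, 4)]
```

>>> apply_moves --motion '[{"rx": 0,"ry": 0,"rz": 0,"dx": 0,"dy": 0,"dz": -30,"grip": 1},{"rx": 0,"ry": 0,"rz": 0,"dx": -10,"dy": 20,"dz": -24,"grip": 1},{"rx": 0,"ry": 0,"rz": 0,"dx": -19,"dy": 35,"dz": 0,"grip": 1},{"rx": 0,"ry": 0,"rz": 0,"dx": -19,"dy": 35,"dz": 0,"grip": 1},{"rx": 0,"ry": 0,"rz": 0,"dx": -19,"dy": 35,"dz": 0,"grip": 1},{"rx": 0,"ry": 0,"rz": 0,"dx": -19,"dy": 35,"dz": 0,"grip": 1},{"rx": 0,"ry": 0,"rz": 0,"dx": -19,"dy": 35,"dz": 0,"grip": 1},{"rx": 0,"ry": 0,"rz": 0,"dx": -19,"dy": 35,"dz": 0,"grip": 1},{"rx": 0,"ry": 0,"rz": 0,"dx": -16,"dy": 30,"dz": 0,"grip": 1},{"rx": 0,"ry": 0,"rz": 0,"dx": 0,"dy": 0,"dz": 0,"grip": 1},{"rx": 0,"ry": 0,"rz": 0,"dx": 0,"dy": 0,"dz": 0,"grip": 1},{"rx": 0,"ry": 0,"rz": 0,"dx": 0,"dy": 0,"dz": 0,"grip": 1}]'

```text
clock: 9.13
eef_pos: [421.1, -286.9, 300.9]
ee_rot: [[0.997, 0.08, 0.001], [0.08, -0.997, -0.0], [0.001, 0.0, -1.0]]
contact_force: [0.1, 0.4, -0.1]
finger_gap: 85.1
gripper_force: 0.0
```

Run:
```python
from h import *
import pickle
s=r.get_state();im=camera("wrist")[:,:,::-1];cv2.imwrite("pics/w5.png",im);pickle.dump(s,open("w5.pkl","wb"))
C=cam("wrist",s)
print(s["clock"],s["eef_pos"],s["ee_rot"],s["q"],s["contact_force"])
h=cv2.cvtColor(im,cv2.COLOR_BGR2HSV)
for n,lo,hi in(("blue",105,125),("orange",5,18)):
    m=cv2.inRange(h,(lo,150,60),(hi,255,255));k,l,st,ce=cv2.connectedComponentsWithStats(m);i=1+st[1:,4].argmax();print(n,st[i],ce[i])
s4=pickle.load(open("w4.pkl","rb"));C4=cam("wrist",s4)
a=atz(C4,(306.8,112),80);b=atz(C4,(313.2,302),80);print("plate dir",a,b,np.degrees(np.arctan2(*(a-b)[1::-1])))
a=atz(C4,(320.5,118),80);b=atz(C4,(325.5,296),80);print("plate dir",a,b,np.degrees(np.arctan2(*(a-b)[1::-1])))
```

```text
9.1333 [ 421.14 -286.9   300.86] [[ 1.    0.08  0.  ]
 [ 0.08 -1.   -0.  ]
 [ 0.    0.   -1.  ]] [-0.68  0.09  1.91  0.    1.15  0.81] [ 0.05  0.36 -0.07]
blue [ 280  152   88  108 4641] [323.78 198.47]
orange [ 307  194   35   69 1736] [323.79 228.65]
plate dir [609.87  -4.06  80.  ] [500.99 -15.88  80.  ] 6.193436281926424
plate dir [607.4  -11.56  80.  ] [505.47 -22.91  80.  ] 6.352753151898188
```

View pics/w5.png

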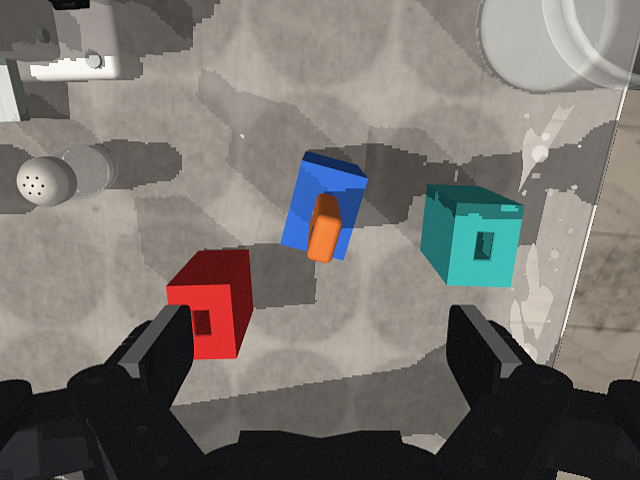

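The blue block's top face has corners (303,162), (367,178), (346,260) and (282,244). The orange handle's top is centred near (324,237). The red block (200,320) and teal block (484,245) are empty.

Run:
```python
from h import *
import pickle
s=pickle.load(open("w5.pkl","rb"));C=cam("wrist",s);im=cv2.imread("pics/w5.png")
P=np.array([atz(C,u,85) for u in[(303,162),(367,178),(346,260),(282,244)]]);c=P.mean(0)
ang=lambda d:np.degrees(np.arctan2(d[1],d[0]))
print(P,c,ang(P[0]-P[3]),ang(P[1]-P[2]),ang(P[0]-P[1])-90,ang(P[3]-P[2])-90,np.linalg.norm(P[0]-P[3]),np.linalg.norm(P[0]-P[1]))
print("tool delta",s["ee_rot"].T@(c-s["eef_pos"]),"tool yaw",ang(s["ee_rot"][:,0]))
# check: project handle top
for yaw in(-9.,):
    t=np.radians(ang(P[0]-P[3])+0);R=np.array([[np.cos(t),-np.sin(t)],[np.sin(t),np.cos(t)]])
    print([proj(C,[*(c[:2]+R@np.array(q)),155]).round(1).tolist() for q in[(13,7),(13,-7),(-13,-7),(-13,7)]])
h=cv2.cvtColor(im,cv2.COLOR_BGR2HSV);m=cv2.inRange(h,(5,150,60),(18,255,255))
v=h[:,:,2][m>0];mt=((m>0)&(h[:,:,2]>225)).astype(np.uint8);p=np.argwhere(mt)[:,::-1].astype(np.float32);print(np.percentile(v,[10,50,90]),len(p));print(cv2.boxPoints(cv2.minAreaRect(p)) if len(p) else 0)
```

```text
[[ 460.15 -273.33   85.  ]
 [ 452.99 -316.73   85.  ]
 [ 394.28 -308.3    85.  ]
 [ 402.45 -262.63   85.  ]] [ 427.47 -290.25   85.  ] -10.506127497000195 -8.178254500632244 -9.378880600861947 -10.154215834600237 58.68481328917736 43.98739866373884
tool delta [  5.73   3.76 215.87] tool yaw 4.564414538394814
[[319.4, 214.1], [345.4, 220.9], [332.0, 266.6], [306.7, 260.1]]
[ 98. 224. 242.] 856
[[306.59 257.16]
 [317.53 217.05]
 [337.75 222.57]
 [326.82 262.68]]
```

>>> apply_moves --motion '[{"rx": 0,"ry": 0,"rz": 0,"dx": 6,"dy": 3,"dz": 0,"grip": 1},{"rx": 0,"ry": 0,"rz": 0.122,"dx": 0,"dy": 0,"dz": 0,"grip": 1},{"rx": 0,"ry": 0,"rz": 0.122,"dx": 0,"dy": 0,"dz": 0,"grip": 1},{"rx": 0,"ry": 0,"rz": 0,"dx": 0,"dy": 0,"dz": 20,"grip": 1},{"rx": 0,"ry": 0,"rz": 0,"dx": 0,"dy": 0,"dz": 30,"grip": 1},{"rx": 0,"ry": 0,"rz": 0,"dx": 0,"dy": 0,"dz": 30,"grip": 1},{"rx": 0,"ry": 0,"rz": 0,"dx": 0,"dy": 0,"dz": 25,"grip": 1},{"rx": 0,"ry": 0,"rz": 0,"dx": 0,"dy": 0,"dz": 15,"grip": 1},{"rx": 0,"ry": 0,"rz": 0,"dx": 0,"dy": 0,"dz": 7,"grip": 1},{"rx": 0,"ry": 0,"rz": 0,"dx": 0,"dy": 0,"dz": 0,"grip": 1},{"rx": 0,"ry": 0,"rz": 0,"dx": 0,"dy": 0,"dz": 0,"grip": 0},{"rx": 0,"ry": 0,"rz": 0,"dx": 0,"dy": 0,"dz": 0,"grip": 0},{"rx": 0,"ry": 0,"rz": 0,"dx": 0,"dy": 0,"dz": 0,"grip": 0},{"rx": 0,"ry": 0,"rz": 0,"dx": 0,"dy": 0,"dz": 0,"grip": 0},{"rx": 0,"ry": 0,"rz": 0,"dx": 0,"dy": 0,"dz": 0,"grip": 0},{"rx": 0,"ry": 0,"rz": 0,"dx": 0,"dy": 0,"dz": 0,"grip": 0},{"rx": 0,"ry": 0,"rz": 0,"dx": 0,"dy": 0,"dz": 0,"grip": 0},{"rx": 0,"ry": 0,"rz": 0,"dx": 0,"dy": 0,"dz": 0,"grip": 0}]' --newtons 70

```text
clock: 10.68
eef_pos: [427.5, -288.9, 173.8]
ee_rot: [[0.987, -0.162, 0.001], [-0.162, -0.987, -0.001], [0.001, 0.001, -1.0]]
contact_force: [-1.2, 1.4, 4.3]
finger_gap: 13.2
gripper_force: 68.1
```

>>> apply_moves --motion '[{"rx": 0,"ry": 0,"rz": 0,"dx": 0,"dy": 0,"dz": -10,"grip": 0},{"rx": 0,"ry": 0,"rz": 0,"dx": 0,"dy": 0,"dz": -20,"grip": 0},{"rx": 0,"ry": 0,"rz": 0,"dx": 0,"dy": 0,"dz": -30,"grip": 0},{"rx": 0,"ry": 0,"rz": 0,"dx": 0,"dy": 0,"dz": -35,"grip": 0},{"rx": 0,"ry": 0,"rz": 0,"dx": 0,"dy": 0,"dz": -35,"grip": 0},{"rx": 0,"ry": 0,"rz": 0,"dx": 0,"dy": 0,"dz": -25,"grip": 0},{"rx": 0,"ry": 0,"rz": 0,"dx": 0,"dy": 0,"dz": -10,"grip": 0},{"rx": 0,"ry": 0,"rz": 0,"dx": 4,"dy": -14,"dz": 0,"grip": 0},{"rx": 0,"ry": 0,"rz": 0,"dx": 9,"dy": -30,"dz": 0,"grip": 0},{"rx": 0,"ry": 0,"rz": 0,"dx": 10,"dy": -36,"dz": 0,"grip": 0},{"rx": 0,"ry": 0,"rz": 0,"dx": 10,"dy": -36,"dz": 0,"grip": 0},{"rx": 0,"ry": 0,"rz": 0,"dx": 10,"dy": -36,"dz": 0,"grip": 0},{"rx": 0,"ry": 0,"rz": -0.07,"dx": 10,"dy": -36,"dz": 0,"grip": 0},{"rx": 0,"ry": 0,"rz": -0.07,"dx": 10,"dy": -36,"dz": 0,"grip": 0},{"rx": 0,"ry": 0,"rz": -0.07,"dx": 9,"dy": -34,"dz": 0,"grip": 0},{"rx": 0,"ry": 0,"rz": -0.062,"dx": 9,"dy": -34,"dz": 0,"grip": 0},{"rx": 0,"ry": 0,"rz": 0,"dx": 0,"dy": 0,"dz": 0,"grip": 0},{"rx": 0,"ry": 0,"rz": 0,"dx": 0,"dy": 0,"dz": 0,"grip": 0},{"rx": 0,"ry": 0,"rz": 0,"dx": 0,"dy": 0,"dz": 0,"grip": 0},{"rx": 0,"ry": 0,"rz": 0,"dx": 0,"dy": 0,"dz": 0,"grip": 0}]'

```text
clock: 12.35
eef_pos: [539.6, -9.4, 337.2]
ee_rot: [[0.994, 0.108, -0.002], [0.108, -0.994, -0.0], [-0.002, 0.0, -1.0]]
contact_force: [-0.7, 0.5, -1.4]
finger_gap: 13.5
gripper_force: 69.5
```

>>> apply_moves --motion '[{"rx": 0,"ry": 0,"rz": 0,"dx": 8,"dy": 3,"dz": 5,"grip": 0},{"rx": 0,"ry": 0,"rz": 0,"dx": 8,"dy": 3,"dz": 12,"grip": 0},{"rx": 0,"ry": 0,"rz": 0,"dx": 0,"dy": 0,"dz": 5,"grip": 0},{"rx": 0,"ry": 0,"rz": 0,"dx": 0,"dy": 0,"dz": 0,"grip": 0},{"rx": 0,"ry": 0,"rz": 0,"dx": 0,"dy": 0,"dz": 0,"grip": 0},{"rx": 0,"ry": 0,"rz": 0,"dx": 0,"dy": 0,"dz": 0,"grip": 0}]'

```text
clock: 12.85
eef_pos: [556.6, -13.1, 316.1]
ee_rot: [[0.994, 0.109, -0.0], [0.109, -0.994, 0.0], [-0.0, -0.0, -1.0]]
contact_force: [-0.6, -0.4, 0.2]
finger_gap: 13.2
gripper_force: 69.5
```

Run:
```python
from h import *
import pickle
s=r.get_state();im=camera("wrist")[:,:,::-1];cv2.imwrite("pics/w6.png",im);pickle.dump(s,open("w6.pkl","wb"))
print(s["clock"],s["eef_pos"],s["contact_force"],s["wrist_torque"])
C=cam("wrist",s);tip=s["eef_pos"]+s["ee_rot"]@[0,0,166.8];print("tip expect",tip,proj(C,tip))
for q in[(556,-14),(556,-10.9),(556,-17.1)]:print(proj(C,[*q,133]))
cv2.imwrite("pics/crop3.png",cv2.resize(im[170:320,255:385],None,fx=4,fy=4,interpolation=0))
```

```text
12.85 [556.6  -13.13 316.1 ] [-0.59 -0.43  0.2 ] [ 0.02 -0.04 -0.05]
tip expect [556.57 -13.12 149.3 ] [318.73 240.26]
[320.12 233.87]
[315.1  233.34]
[325.14 234.39]
```

View pics/crop3.png

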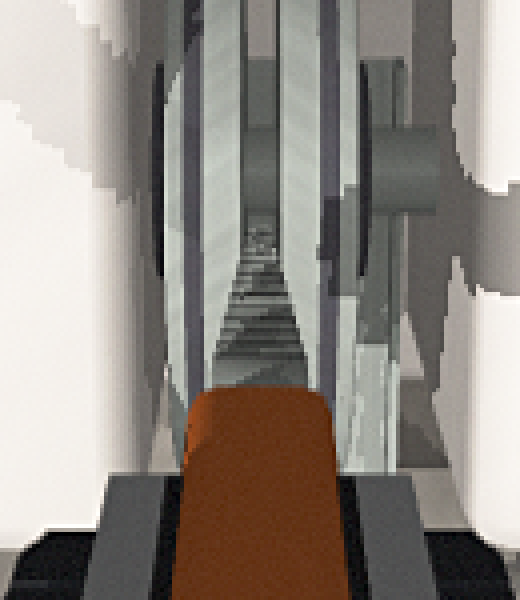

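The crop shows the blade's point at about col 320.5 (crop x 262) and the gap's edges at cols 315.3 and 325, centre 320.1. They are aligned, so I go down carefully.

>>> apply_moves --motion '[{"rx": 0,"ry": 0,"rz": 0,"dx": 0,"dy": 0,"dz": 6,"grip": 0},{"rx": 0,"ry": 0,"rz": 0,"dx": 0,"dy": 0,"dz": 6,"grip": 0},{"rx": 0,"ry": 0,"rz": 0,"dx": 0,"dy": 0,"dz": 4,"grip": 0},{"rx": 0,"ry": 0,"rz": 0,"dx": 0,"dy": 0,"dz": 3,"grip": 0},{"rx": 0,"ry": 0,"rz": 0,"dx": 0,"dy": 0,"dz": 3,"grip": 0},{"rx": 0,"ry": 0,"rz": 0,"dx": 0,"dy": 0,"dz": 2,"grip": 0},{"rx": 0,"ry": 0,"rz": 0,"dx": 0,"dy": 0,"dz": 0,"grip": 0},{"rx": 0,"ry": 0,"rz": 0,"dx": 0,"dy": 0,"dz": 0,"grip": 0}]'

```text
clock: 13.57
eef_pos: [556.7, -12.7, 291.9]
ee_rot: [[0.994, 0.11, -0.0], [0.11, -0.994, 0.0], [-0.0, -0.0, -1.0]]
contact_force: [-0.9, 0.1, 0.0]
finger_gap: 12.8
gripper_force: 69.5
```

>>> apply_moves --motion '[{"rx": 0,"ry": 0,"rz": 0,"dx": 0,"dy": 0,"dz": 2,"grip": 0},{"rx": 0,"ry": 0,"rz": 0,"dx": 0,"dy": 0,"dz": 2,"grip": 0},{"rx": 0,"ry": 0,"rz": 0,"dx": 0,"dy": 0,"dz": 2,"grip": 0},{"rx": 0,"ry": 0,"rz": 0,"dx": 0,"dy": 0,"dz": 2,"grip": 0},{"rx": 0,"ry": 0,"rz": 0,"dx": 0,"dy": 0,"dz": 1,"grip": 0},{"rx": 0,"ry": 0,"rz": 0,"dx": 0,"dy": 0,"dz": 0,"grip": 0},{"rx": 0,"ry": 0,"rz": 0,"dx": 0,"dy": 0,"dz": 0,"grip": 0}]'

```text
clock: 14.15
eef_pos: [556.6, -12.8, 282.8]
ee_rot: [[0.994, 0.11, -0.0], [0.11, -0.994, -0.0], [-0.0, 0.0, -1.0]]
contact_force: [-0.8, -0.2, -1.3]
finger_gap: 13.1
gripper_force: 69.5
```

```bash
python3 -c "
from h import *
s=r.get_state();print(s['eef_pos'],s['contact_force'],s['wrist_torque'])"
```

```text
[556.62 -12.78 282.79] [-0.76 -0.18 -1.26] [-0.14 -0.01  0.02]
```

>>> apply_moves --motion '[{"rx": 0,"ry": 0,"rz": 0,"dx": 0,"dy": 0,"dz": 1,"grip": 0},{"rx": 0,"ry": 0,"rz": 0,"dx": 0,"dy": 0,"dz": 1,"grip": 0},{"rx": 0,"ry": 0,"rz": 0,"dx": 0,"dy": 0,"dz": 1,"grip": 0},{"rx": 0,"ry": 0,"rz": 0,"dx": 0,"dy": 0,"dz": 0,"grip": 0},{"rx": 0,"ry": 0,"rz": 0,"dx": 0,"dy": 0,"dz": 0,"grip": 0}]'

```text
clock: 14.57
eef_pos: [556.8, -12.8, 280.0]
ee_rot: [[0.994, 0.11, 0.0], [0.11, -0.994, -0.0], [0.0, 0.0, -1.0]]
contact_force: [0.7, -1.2, -0.8]
finger_gap: 12.9
gripper_force: 69.5
```

```bash
python3 -c "
from h import *
s=r.get_state();print(s['eef_pos'],s['contact_force'],s['wrist_torque'])"
```

```text
[556.84 -12.84 279.97] [ 0.65 -1.18 -0.84] [-0.31 -0.13 -0.06]
```

>>> apply_moves --motion '[{"rx": 0,"ry": 0,"rz": 0,"dx": 0,"dy": 0.4,"dz": 0,"grip": 0},{"rx": 0,"ry": 0,"rz": 0,"dx": 0,"dy": 0,"dz": 1,"grip": 0},{"rx": 0,"ry": 0,"rz": 0,"dx": 0,"dy": 0,"dz": 1,"grip": 0},{"rx": 0,"ry": 0,"rz": 0,"dx": 0,"dy": 0,"dz": 0,"grip": 0},{"rx": 0,"ry": 0,"rz": 0,"dx": 0,"dy": 0,"dz": 0,"grip": 0}]'

```text
clock: 14.98
eef_pos: [556.7, -13.1, 277.8]
ee_rot: [[0.994, 0.11, -0.0], [0.11, -0.994, -0.0], [-0.0, -0.0, -1.0]]
contact_force: [0.6, -0.7, -0.9]
finger_gap: 13.1
gripper_force: 69.6
```

```bash
python3 -c "
from h import *
s=r.get_state();print(s['eef_pos'],s['contact_force'],s['wrist_torque'])"
```

```text
[556.68 -13.09 277.76] [ 0.59 -0.66 -0.94] [-0.16 -0.06 -0.03]
```

>>> apply_moves --motion '[{"rx": 0,"ry": 0,"rz": 0,"dx": 0,"dy": 0.3,"dz": 0,"grip": 0},{"rx": 0,"ry": 0,"rz": 0,"dx": 0,"dy": 0,"dz": 1,"grip": 0},{"rx": 0,"ry": 0,"rz": 0,"dx": 0,"dy": 0,"dz": 1,"grip": 0},{"rx": 0,"ry": 0,"rz": 0,"dx": 0,"dy": 0,"dz": 0,"grip": 0},{"rx": 0,"ry": 0,"rz": 0,"dx": 0,"dy": 0,"dz": 0,"grip": 0}]'

```text
clock: 15.4
eef_pos: [556.6, -13.3, 275.8]
ee_rot: [[0.994, 0.11, -0.001], [0.11, -0.994, 0.0], [-0.0, -0.0, -1.0]]
contact_force: [-0.2, -0.5, -1.0]
finger_gap: 13.0
gripper_force: 69.5
```

```bash
python3 -c "
from h import *
s=r.get_state();print(s['eef_pos'],s['contact_force'],s['wrist_torque'])"
```

```text
[556.63 -13.33 275.76] [-0.23 -0.48 -0.97] [-0.1  -0.   -0.03]
```

>>> apply_moves --motion '[{"rx": 0,"ry": 0,"rz": 0,"dx": 0,"dy": 0.2,"dz": 0.5,"grip": 0},{"rx": 0,"ry": 0,"rz": 0,"dx": 0,"dy": 0,"dz": 0.5,"grip": 0},{"rx": 0,"ry": 0,"rz": 0,"dx": 0,"dy": 0,"dz": 0.5,"grip": 0},{"rx": 0,"ry": 0,"rz": 0,"dx": 0,"dy": 0,"dz": 0,"grip": 0},{"rx": 0,"ry": 0,"rz": 0,"dx": 0,"dy": 0,"dz": 0,"grip": 0}]'

```text
clock: 15.82
eef_pos: [556.8, -13.4, 274.5]
ee_rot: [[0.994, 0.11, 0.0], [0.11, -0.994, 0.0], [0.0, -0.0, -1.0]]
contact_force: [1.1, 0.4, 0.3]
finger_gap: 13.2
gripper_force: 69.6
```

```bash
python3 -c "
from h import *
s=r.get_state();print(s['eef_pos'],s['contact_force'],s['wrist_torque'])"
```

```text
[556.82 -13.39 274.5 ] [1.07 0.38 0.34] [ 0.16  0.03 -0.02]
```

>>> apply_moves --motion '[{"rx": 0,"ry": 0,"rz": 0,"dx": 0,"dy": 0,"dz": 0.5,"grip": 0},{"rx": 0,"ry": 0,"rz": 0,"dx": 0,"dy": 0,"dz": 0.5,"grip": 0},{"rx": 0,"ry": 0,"rz": 0,"dx": 0,"dy": 0,"dz": 0,"grip": 0},{"rx": 0,"ry": 0,"rz": 0,"dx": 0,"dy": 0,"dz": 0,"grip": 0}]'

```text
clock: 16.15
eef_pos: [557.0, -13.4, 273.8]
ee_rot: [[0.994, 0.11, 0.0], [0.11, -0.994, 0.0], [0.001, -0.0, -1.0]]
contact_force: [-0.0, 0.8, 1.3]
finger_gap: 13.2
gripper_force: 69.9
```

```bash
python3 -c "
from h import *
s=r.get_state();print(s['eef_pos'],s['contact_force'],s['wrist_torque'])"
```

```text
[556.97 -13.42 273.82] [-0.01  0.76  1.32] [ 0.3   0.13 -0.01]
```

>>> apply_moves --motion '[{"rx": 0,"ry": 0,"rz": 0,"dx": 0,"dy": -0.2,"dz": 0.5,"grip": 0},{"rx": 0,"ry": 0,"rz": 0,"dx": 0,"dy": 0,"dz": 0.5,"grip": 0},{"rx": 0,"ry": 0,"rz": 0,"dx": 0,"dy": 0,"dz": 0,"grip": 0},{"rx": 0,"ry": 0,"rz": 0,"dx": 0,"dy": 0,"dz": 0,"grip": 0},{"rx": 0,"ry": 0,"rz": 0,"dx": 0,"dy": 0,"dz": 0,"grip": 0}]'

```text
clock: 16.57
eef_pos: [557.1, -13.4, 273.1]
ee_rot: [[0.994, 0.11, 0.001], [0.11, -0.994, -0.0], [0.001, 0.0, -1.0]]
contact_force: [-0.5, 1.4, 5.2]
finger_gap: 13.7
gripper_force: 70.3
```

```bash
python3 -c "
from h import *
s=r.get_state();print(s['eef_pos'],s['contact_force'],s['wrist_torque'])"
```

```text
[557.11 -13.37 273.12] [-0.55  1.4   5.19] [0.23 0.22 0.06]
```

>>> apply_moves --motion '[{"rx": 0,"ry": 0,"rz": 0,"dx": 0,"dy": 0,"dz": 0,"grip": 0},{"rx": 0,"ry": 0,"rz": 0,"dx": 0,"dy": 0,"dz": 0,"grip": 0},{"rx": 0,"ry": 0,"rz": 0,"dx": 0,"dy": 0,"dz": 0,"grip": 0},{"rx": 0,"ry": 0,"rz": 0,"dx": 0,"dy": 0,"dz": 0,"grip": 0},{"rx": 0,"ry": 0,"rz": 0,"dx": 0,"dy": 0,"dz": 0,"grip": 0},{"rx": 0,"ry": 0,"rz": 0,"dx": 0,"dy": 0,"dz": 0,"grip": 0}]'

```text
clock: 17.07
eef_pos: [557.1, -13.4, 273.1]
ee_rot: [[0.994, 0.11, 0.001], [0.11, -0.994, 0.0], [0.001, 0.0, -1.0]]
contact_force: [-0.4, 1.4, 5.1]
finger_gap: 13.3
gripper_force: 70.3
```

The hold is steady: about 5 N of drag, only 1.4 N sideways, and no creep, so both plates are in contact.

```bash
python3 -c "
from plant import r
print(r.sign_off())"
```

```text
the job is handed in; nothing more can be done
None
```

I handed the job in at about 17 s (no verdict came back): the cover is on the bare table, and the gripper holds the gauge about 26–27 mm deep between the plates, with a steady 5 N of drag, for a gap of about 6.3 mm.

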